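Ready the book scan frame: open the hatch, level the frame, lock it

ROBOT

A 6-joint arm with a two-finger parallel gripper is mounted at the origin on the work surface. World frame = base frame: x ahead of the robot, y to its left, z up, the work surface at z = 0. Lengths are in m, angles in rad, forces in N, time in s.
With the tool pointing down it reaches from about 0.35 to 0.775 m from the base axis. Payload 5.5 kg.
Tool frame: the origin (TCP) lies at the very end of the fingers, on their centre line; the grasp point (between the pads) lies 19 mm behind it; z points along the fingers, y is the line along which they close (so a half turn about z gives the same grasp; the last joint's range is limited). The gripper opens to 85 mm and grips with 20 to 120 N. Pads are 22 mm wide; open, the fingers measure 114 mm over their backs; the gripper's body (76 mm by 85 mm) begins 54 mm behind the grasp point. The pads swing forward as they close: fully open they stand 13 mm farther back than shut.
Start: joints at [1.062, 0.313, 0.046, 1.304, 0, 1.431], TCP at [0.207, 0.536, 0.205] pointing down, gripper open.
Joint ranges: [-2.76, 2.76], [-0.86, 1.69], [-1.03, 1.26], [-2.2, 2.34], [-1.47, 1.5], [-3.14, 3.14]. Speed limits (rad/s): [2.57, 2.57, 3.14, 3.14, 3.14, 3.14].

INTERFACE

Orientations are given as a unit quaternion [w, x, y, z].
In Python, from workcell import env gives the robot as it stands. The module is installed in compiled form; this text tells all that it offers.
- The arm moves only by the tool jog_arm, never from a script. Its arguments are lists of equal length, an entry for each row: "gripper": the opening, from 0 (shut) to 1 (fully open); "offset": the shift along the world's x, y, z in cm, a list of three; "twist": the turn about the world's z in degrees. In form: {"gripper": [gripper, ...], "offset": [[dx, dy, dz], ...], "twist": [twist, ...]}. A call has exactly 8 rows; each row is the pose to reach, as a shift and turn from the pose commanded when the call began; what a row does not reach only later rows make up. A row lasts 1/8 s, in which the tool goes at most 62.5 mm and 10.7 degrees, less where a joint would pass 70% of its speed; a pose out of reach is approached as far as the arm can. A call with a gripper value outside its range is refused whole. The fingers move at their own pace and stop on an object; "squeeze" is the grip in N (left out, the last holds). Time passes only in rows, so rows that repeat a pose let the fingers close, or fill a call up. It gives the time, the measured TCP pose, the force, the opening and the grip force at its end, in the units of the state.
- env.get_state(): the state, without advancing time (a new reading comes with each control period).
- env.read_camera(name): name is "side" or "top"; returns a dict with "image" (480x640x3 uint8, red, green, blue), "z_map" (480x640 float32, m along the optical axis (not along the pixel's ray), 0 where there is no reading), "fovy" (degrees; the focal length in pixels is half the picture's height over the tangent of half this angle, whatever the lens; pixels are square), "cx", "cy" (the principal point, pixels), "cam_to_world" (4x4, takes a point from camera to world coordinates). Camera axes: x right, y up, looking along -z (the intrinsics and any distortion apply to the point x, -y, -z); pixel columns grow to the right and rows downward; lengths in m; the calibration is good to about 2 mm. A picture is of the moment at which its call begins.
- env.hand_in(): hands the job in; it is judged then, once.
The state is a dict: "clock": time; "joint_pos": joint angles; "qvel": joint speeds; "tau": joint torques, N m; "tcp_pos": TCP position; "orientation": TCP orientation; "wrist_force": force on the tool from outside, world axes, zero at the start; "ft_torque": the same for the moment, N m; "finger_gap": finger opening in m; "grip_force": force on a finger pad.
Only numpy, scipy, OpenCV 4.12 (cv2) and the standard library are available. Lean on these libraries where they do the work, as an engineer would, in place of code of your own. Each camera call takes 0.05 s, during which the arm holds its last target. There are 200 camera calls.

TASK

Open the book scanning station: lift the steel hatch off its sunken seat, slide it sideways along its channels and set it down flat on the run-out beside the scan window, well clear of the window. Then turn the frame with the clamped book until it lies level, and lock it by turning the black knob clockwise to its stop so that its tongue goes into the frame's fork. Leave everything else on the bench where it is.

Things in the scene. Friction and masses are not known exactly. Their poses are not given: they have to be found in the camera images.
- station: Fixed scanning station, its place and yaw vary: base plate 182 x 340 x 12 mm, two end posts (10 mm thick, 48 mm deep, 187 mm high, at y = -125 and 125 mm) carrying the turning book frame above a sunken scan window. Origin on the bench top below the middle of the frame's axis; x across the frame, away from the robot, y along its long axis, z up. Offsets below are in this frame.
- seat (a point): Where the hatch's origin lies when closed: on the seat round the scan window at x = -35, y = -60, z = 26 mm of the station. The recess spans y = -112 to -8 mm and is 8 mm deep. The hatch's channels run along y: side rails with inner faces at x = -93 and 23 mm, whose lips (z = 50 to 54 mm) overhang the hatch's edges by 6 mm; end walls at y = -112 and 116 mm, 50 mm high.
- runout (a point): A good place for the hatch's origin when open: on the run-out surface at x = -35, y = 56, z = 34 mm of the station. The run-out spans y = -8 to 116 mm. The hatch is properly open with its origin at y = 43 to 66 mm.
- hatch: Loose steel hatch: plate 110 (x) x 100 (y) x 6 mm, about 0.25 kg, with a bar handle. Origin at the centre of the plate's underside, axes as the station's. Starts closed, with 2 to 3 mm play. To slide towards the station's +y it must be raised more than 8 mm; the lips stop it at 18 mm; 13 mm is right. The book frame's raised edge hangs over it: come in tilted, from the robot's side.
- hatch_handle (a point): Middle of the hatch's bar handle, turning with the hatch: a bar 60 mm long along x, 14 mm wide (y) and 14 mm high, centred 38 mm above the plate's underside and 10 mm to -x of the plate's centre; 25 mm of free space between plate and bar.
- frame (a joint): Turn of the book frame about its long axis (the station's y), rad: 0 = level, positive = the robot-side edge, with the round grip, is up. Starts at 0.85 to 1.25. A friction hinge (0.4 N m, about 4 N at the grip) leaves it where it is let go; turns freely from -0.6 to 1.4 with no stop at level.
- frame_axis (a point): Middle of the frame's turning axis, 165 mm above the bench, fixed on the station. The aluminium frame is 220 mm (y) x 160 mm x 12 mm about this point and holds a 188 x 128 x 20 mm blue book.
- frame_grip (a point): Centre of the round steel grip at the middle of the frame's robot-side edge, turning with the frame: a disc 26 mm across and 20 mm thick, its axis along the station's y (pinch its flat faces along y), on a 10 mm stem, 120 mm from the frame's axis and 40 mm out from the frame's edge. At level it is at x = -120, y = 0, z = 165 mm of the station.
- knob (a joint): Turn of the lock knob, rad: grows clockwise as seen looking down on the knob, from 0 (unlocked) to its stop at 1.5 (locked; beyond 1.3 counts). Starts at 0 to 0.25. Friction 0.06 N m; stays where left. Its steel tongue swings into a fork on the frame's axle and holds the frame; it enters only if the frame is within about 0.07 rad of level.
- knob_grip (a point): On the axis of the lock knob outside the -y end post, at x = -3, y = -171, z = 238 mm of the station. Black disc 52 mm across with a grip bar 50 x 14 mm, 31 mm high; bar top 9 mm above this point, disc face 22 mm below. Its z axis is the knob's axis, leaning 35 degrees from vertical to the station's -x; its x axis runs along the bar and turns with it (straight up the slope at 0.75 rad).
- book: Bystander: loose red book 104 x 150 x 28 mm lying in front of the station, origin at the centre of its underside.
- tape_roll: Bystander: roll of tape lying flat in front of the station, 100 mm across, 48 mm high, origin at the centre of its underside.
- spray_bottle: Bystander: upright bottle 64 mm across, 165 mm high, beside the station at one end, origin at the centre of its underside.
- tin: Bystander: open steel cup 76 mm across, 100 mm high, beside the station at one end, origin at the centre of its underside.
- mailer: Bystander: white mailing box 160 x 230 x 48 mm at the robot's right, origin at the centre of its underside.
- barcode_gun: Bystander: black hand scanner lying at the robot's left, about 180 x 64 x 30 mm, origin under its head, handle to its -x.
There are look-alikes about, which are no part of the job. Leave any pink or yellow look-alike of the hatch alone.

How it is judged:
By the outcome, as a careful person would: the job done as asked, in the order asked, and still so for the second after the job is handed in, with the robot touching nothing.
It also fails if it takes over 61 s, if anything falls off the work surface, if the arm or the gripper's body presses on something with over 40 N, if the wrist force passes 120 N, or if a joint passes its speed limit or range.

## Working session

There is one attempt and no reset: what is moved stays moved. The work goes in short steps, Python scripts to look and compute and a tool call to move; the robot and the scene stay as the last step left them, time stands still between calls to the robot, and variables do not carry over. Pictures are saved under pics/ and viewed, at most 10 in all, crops included, and the job is handed in when it is done.

Besides the shell and the picture viewer there is one more tool, called after "Request:" in YAML: its name, and indented under it one key for each argument. jog_arm: Moves the arm, as the interface text tells. Its arguments: {"type":"object","properties":{"gripper":{"type":"array"},"offset":{"type":"array"},"twist":{"type":"array"},"squeeze":{"type":"number"}},"required":["gripper","offset","twist"]}

```bash
mkdir -p pics
cat > h.py <<'E'
import numpy as np, cv2
from workcell import env
def cam(n):
    c=env.read_camera(n); c['f']=240/np.tan(np.radians(c['fovy'])/2); return c
def pts(c):
    v,u=np.mgrid[0:480,0:640]; z=c['z_map']
    P=np.stack([(u-c['cx'])/c['f']*z,-(v-c['cy'])/c['f']*z,-z,np.ones_like(z)],-1)
    W=(P@np.array(c['cam_to_world']).T)[...,:3]; W[z<=0]=np.nan; return W
def save(n,im): cv2.imwrite('pics/'+n+'.png',np.ascontiguousarray(im[...,::-1]))
E
python3 - <<'E'
from h import *
s=env.get_state(); print({k:np.round(v,3) for k,v in s.items()})
for n in('side','top'):
    c=cam(n); save(n+'0',c['image']); W=pts(c); np.save(n+'0.npy',W); np.save(n+'i0.npy',c['image'])
    print(n,[k for k in c], c['fovy'],c['cx'],c['cy'],np.round(c['cam_to_world'],3).tolist(),np.isnan(W[...,0]).mean())
E
```

```text
{'clock': np.float64(0.0), 'joint_pos': array([ 1.062,  0.314,  0.045,  1.304, -0.   ,  1.431]), 'qvel': array([ 0.001,  0.002, -0.001, -0.001, -0.002, -0.001]), 'tau': array([ 0.0000e+00, -4.8063e+01,  2.9853e+01,  2.0000e-02, -0.0000e+00,
       -0.0000e+00]), 'tcp_pos': array([0.207, 0.536, 0.204]), 'orientation': array([-0.   ,  0.183,  0.983, -0.001]), 'wrist_force': array([ 0.227,  0.002, -0.842]), 'ft_torque': array([-0.016, -0.031, -0.021]), 'grip_force': np.float64(0.0), 'finger_gap': np.float64(0.085)}
side ['image', 'z_map', 'fovy', 'cx', 'cy', 'cam_to_world', 'f'] 57.756193487123305 315.8411291992579 238.4617361210352 [[-0.999, 0.033, -0.042, 0.498], [-0.054, -0.688, 0.724, 0.774], [-0.005, 0.725, 0.689, 0.911], [0.0, 0.0, 0.0, 1.0]] 0.0037890625
top ['image', 'z_map', 'fovy', 'cx', 'cy', 'cam_to_world', 'f'] 53.23070608450172 325.2691181281655 235.71929472994134 [[-0.026, 0.994, -0.103, 0.431], [-0.999, -0.028, -0.017, -0.036], [-0.02, 0.103, 0.994, 1.442], [0.0, 0.0, 0.0, 1.0]] 0.004287109375
```

View pics/side0.png

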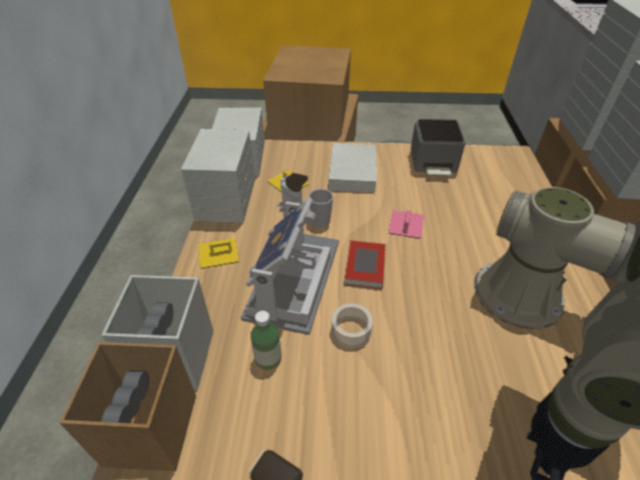

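View pics/top0.png

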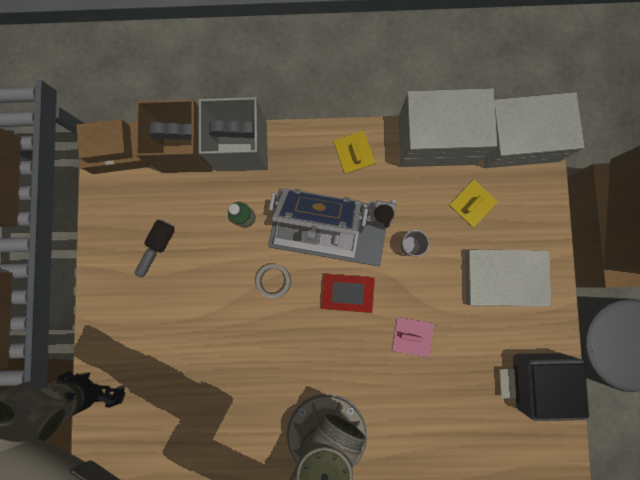

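Run:
```python
from h import *
W=np.load('top0.npy'); I=np.load('topi0.npy')
save('crop',cv2.resize(I[170:280,230:440],(800,419),interpolation=cv2.INTER_CUBIC))
hsv=cv2.cvtColor(I,cv2.COLOR_RGB2HSV); v,u=np.mgrid[0:480,0:640]
roi=(u>262)&(u<402)&(v>180)&(v<272)
Z=W[...,2]
print('table z',np.nanmedian(Z[300:350,150:250]))
b=roi&(hsv[...,0]>105)&(hsv[...,0]<130)&(hsv[...,1]>90)&(Z>.1)
P=W[b]; m=P.mean(0); U,S,V=np.linalg.svd(P-m,full_matrices=False); n=V[2]*np.sign(V[2][2])
print('blue',b.sum(),m,'n',n,'rms',S[2]/np.sqrt(len(P)),'yaw',np.degrees(np.arctan2(n[1],n[0])),'tilt',np.arctan2(np.hypot(n[0],n[1]),n[2]))
def rect(name,mask):
    mask=cv2.morphologyEx(mask.astype(np.uint8),cv2.MORPH_OPEN,np.ones((2,2)))
    k,l,s,_=cv2.connectedComponentsWithStats(mask)
    for i in range(1,k):
        if s[i,4]<25: continue
        p=W[l==i]; r=cv2.minAreaRect((p[:,:2]*1000).astype(np.float32))
        print(name,s[i],np.round(p.mean(0),3),'rect',np.round(r[0],1),np.round(r[1],1),round(r[2],1))
rect('base',roi&(abs(Z-.012)<.004))
rect('lip',roi&(abs(Z-.053)<.004))
rect('post',roi&(abs(Z-.187)<.004))
rect('knob',roi&(u>365)&(hsv[...,2]<60)&(Z>.18))
rect('handle',roi&(abs(Z-.071)<.005))
for n,b2 in(('high',roi&(Z>.24)&(u<362)),):
    rect(n,b2)
```

```text
table z 0.0011134587533088158
blue 39 [0.60343726 0.01256795 0.21758019] n [ 0.74255957 -0.15204202  0.65229481] rms 0.001680301707983137 yaw -11.5715976670566 tilt 0.8601882329339843
base [352 221  35  46 704] [nan nan nan] rect [ 555.3 -144.8] [ 85.1 134.7] 77.0
base [273 223   6  12  42] [0.606 0.14  0.019] rect [605.  137.6] [19.1 34.8] 76.6
base [270 236   5  12  37] [nan nan nan] rect [565.8 146.3] [16.9 32.9] 82.6
lip [279 240   6   7  30] [0.558 0.116 0.051] rect [558.5 116.3] [15.7 14.7] 89.4
lip [287 241  13   7  53] [0.553 0.083 0.054] rect [553.   82.6] [35.3 15.7] 78.8
lip [306 244   8   8  34] [0.542 0.035 0.052] rect [543.5  33.8] [21.  16.4] 78.4
lip [323 247  10   8  41] [ 0.531 -0.017  0.05 ] rect [533.1 -17.1] [28.6 16.3] 79.8
lip [348 250   8   8  35] [ 0.521 -0.086  0.049] rect [521.3 -88.1] [17.6 23.7] 8.6
post [270 203   5   8  25] [0.644 0.126 0.185] rect [644.  125.9] [ 7.3 20.2] 74.1
knob [375 206  19  22 303] [nan nan nan] rect [ 611.5 -170.5] [50.1 53.8] 45.9
handle [336 233   5  12  43] [nan nan nan] rect [565.5 -50.7] [ 6.6 38.1] 67.0
high [308 228  10  13  94] [0.561 0.017 0.224] rect [566.9  16.5] [36.3 41.9] 47.2
```

View pics/crop.png

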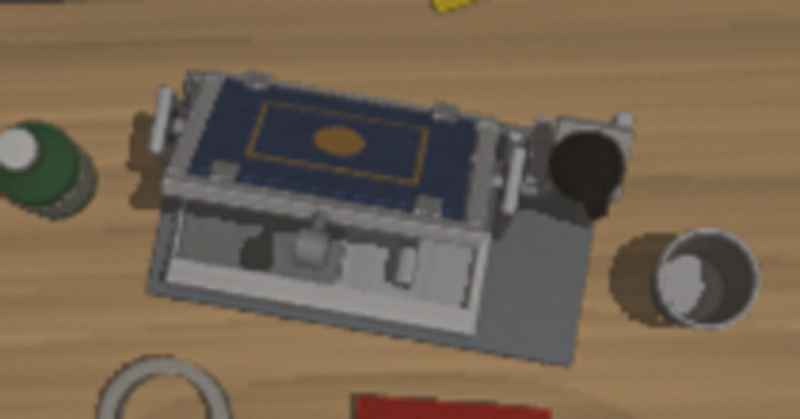

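```bash
cat >> h.py <<'E'
def ray(c,u,v,z):
    M=np.array(c['cam_to_world']); d=M[:3,:3]@np.array([(u-c['cx'])/c['f'],-(v-c['cy'])/c['f'],-1]); o=M[:3,3]
    return o+d*(z-o[2])/d[2]
def proj(c,p):
    M=np.array(c['cam_to_world']); q=M[:3,:3].T@(np.array(p)-M[:3,3]); return c['cx']+c['f']*q[0]/-q[2], c['cy']-c['f']*q[1]/-q[2]
E
python3 - <<'E'
from h import *
c=cam('top'); I=c['image']; W=pts(c);Z=W[...,2]
k=3.8095
def cr(x,y): return 230+(x+.5)/k-.5,170+(y+.5)/k-.5
L=ray(c,*cr(160,120),.187); R=ray(c,*cr(515,180),.187)
d=(L-R)[:2]; yaw=np.arctan2(-d[0],d[1]); o=(L+R)/2
print('posts',L,R,'dist',np.hypot(*d),'yaw',np.degrees(yaw),'origin',o)
# base front edge: lowest blue-grey pixel per column against wood
sat=cv2.cvtColor(I,cv2.COLOR_RGB2HSV)[...,1].astype(float)
ex=[]
for u in range(278,376,2):
    col=sat[244:275,u]; g=np.diff(col); i=np.argmax(g); 
    # subpixel centroid
    w=np.clip(g[max(i-1,0):i+2],0,None); vv=244+.5+(np.arange(max(i-1,0),max(i-1,0)+len(w))*w).sum()/w.sum(); ex.append(ray(c,u,vv,.012)[:2])
ex=np.array(ex); vx,vy,x0,y0=cv2.fitLine((ex*1000).astype(np.float32),cv2.DIST_HUBER,0,.01,.01).ravel()
y2=np.arctan2(-vx*np.sign(vy),abs(vy)); print('front edge yaw',np.degrees(y2))
cs,sn=np.cos(y2),np.sin(y2)
def st(p): q=np.array(p[:2])-o[:2]; return np.round(1000*np.array([cs*q[0]+sn*q[1],-sn*q[0]+cs*q[1]]),1)
print('front edge x',np.median([st(p)[0] for p in ex]))
print('base corner',st(ray(c,*cr(572,365),.012)),st(ray(c,*cr(150,292),.012)))
print('handle',st(ray(c,*cr(403,268),.071)),ray(c,*cr(403,268),.071))
for a in(.8,.9,1.,1.1,1.2): print('grip',a,-120*np.cos(a),st(ray(c,*cr(315,240),.165+.12*np.sin(a))))
print('knob',st(ray(c,*cr(588,165),.22)))
# per-side lip/rail edge and frame edge depth profile
print('frame top edge z',[np.round(W[v,u],3).tolist() for u,v in((340,228),(330,227),(285,219),(300,222))])
E
```

```text
posts [0.65759663 0.12629798 0.187     ] [ 0.60817883 -0.11970581  0.187     ] dist 0.2509182815631101 yaw -11.358530548576306 origin [0.63288773 0.00329608 0.187     ]
front edge yaw -11.483076
front edge x -111.6
base corner [-109.4 -199.9] [-110.   136.3]
handle [-62.6 -57.7] [ 0.56004993 -0.04081336  0.071     ]
grip 0.8 -83.60480512165985 [-71.1  -0.3]
grip 0.9 -74.59319619247972 [-71.9  -0.9]
grip 1.0 -64.83627670417677 [-72.6  -1.3]
grip 1.1 -54.43153457106928 [-73.2  -1.7]
grip 1.2 -43.482930537200836 [-73.7  -2. ]
knob [  13.7 -171. ]
frame top edge z [[0.576, -0.053, 0.225], [0.578, -0.027, 0.231], [0.602, 0.087, 0.231], [0.594, 0.049, 0.231]]
```

Scene: the station is at about image (325,225) in the top view. Three other flat plates with handles are look-alikes: yellow at (354,152), yellow at (473,203) and pink at (413,337). The grey hatch inside the station, handle at (336,240), is the one meant because it sits in the channels. The crop confirms this: handle at crop (403,268), round grip at (315,240), knob at (588,165).

The tool can only point down, so I'll first lift the frame by its grip to clear the handle.

Request:
jog_arm:
  gripper: [1,1,1,1,1,1,1,1]
  offset:
    - [2,-2,5]
    - [6,-7,9]
    - [10,-13,13]
    - [14,-19,13]
    - [18,-25,13]
    - [22,-31,13]
    - [26,-37,13]
    - [30,-43,13]
  twist: [0,0,2,4,6,8,9.6,9.6]
  squeeze: 40

```text
clock: 1.15
tcp_pos: [0.465, 0.1691, 0.3344]
orientation: [0.0, 0.1, 0.995, 0.0]
wrist_force: [0.7, 0.8, -0.9]
finger_gap: 0.0851
grip_force: 0.0
```

Request:
jog_arm:
  gripper: [1,1,1,1,1,1,1,1]
  offset:
    - [3,-5,0]
    - [5.4,-8.9,0]
    - [5.4,-8.9,0]
    - [5.4,-8.9,-2]
    - [5.4,-8.9,-4]
    - [5.4,-8.9,-4]
    - [5.4,-8.9,-4]
    - [5.4,-8.9,-4]
  twist: [0,0,0,0,0,0,0,0]

```text
clock: 2.15
tcp_pos: [0.5186, 0.0823, 0.2955]
orientation: [0.001, 0.1, 0.995, 0.0]
wrist_force: [-1.1, -0.1, -0.3]
finger_gap: 0.0851
grip_force: 0.0
```

Run:
```python
from h import *
c=cam('side'); I=c['image']; s=env.get_state(); print(s['tcp_pos'],s['orientation'],s['joint_pos'])
save('s1',cv2.resize(I[130:350,180:400],(600,600),interpolation=cv2.INTER_CUBIC))
print(proj(c,s['tcp_pos']),proj(c,[.5615,.0165,.2605]))
```

```text
[0.51858044 0.08222154 0.29536576] [7.67003848e-04 1.00267854e-01 9.94960175e-01 1.40372304e-04] [4.20754768e-03 2.04920095e-01 1.22536855e-01 1.48685815e+00
 1.18976631e-04 2.05080958e-01]
(np.float64(324.7668494419986), np.float64(224.01901446284285)) (np.float64(307.0487606437244), np.float64(215.7663345805939))
```

View pics/s1.png

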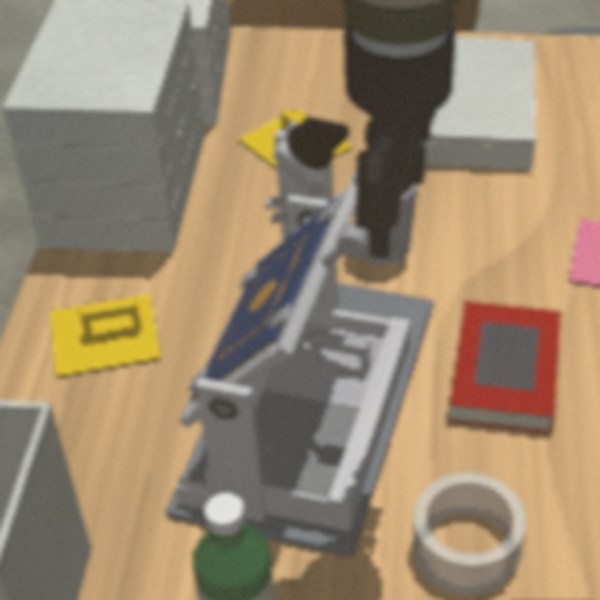

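The side view shows the fingers (crop (378,255)) above and in front of the frame's raised edge. The grip is at crop (352,238), within about 2 px of the prediction. Next I move over it, go down and pinch.

Request:
jog_arm:
  gripper: [1,1,1,1,0.15,0,0,0]
  offset:
    - [3,-4.5,0]
    - [4.3,-6.6,0]
    - [4.3,-6.6,-3]
    - [4.3,-6.6,-5.2]
    - [4.3,-6.6,-5.2]
    - [4.3,-6.6,-5.2]
    - [4.3,-6.6,-5.2]
    - [4.3,-6.6,-5.2]
  twist: [0,0,0,0,0,0,0,0]
  squeeze: 40

```text
clock: 3.2
tcp_pos: [0.5617, 0.016, 0.2434]
orientation: [0.001, 0.1, 0.995, 0.0]
wrist_force: [-1.0, -0.1, -0.4]
finger_gap: 0.0125
grip_force: 0.1
```

Run:
```python
from h import *
s=env.get_state(); print(s['tcp_pos'],s['finger_gap'],s['grip_force'])
c=cam('side'); I=c['image']; W=pts(c)
a=cv2.resize(I[170:260,255:355],(800,720),interpolation=cv2.INTER_CUBIC)[:600]
save('s2',a); print(proj(c,s['tcp_pos']),proj(c,s['tcp_pos']+[0,0,.019]))
print(np.round(W[225:235:3,296:316:4,:],3).tolist())
```

```text
[0.5616904  0.01600156 0.24337265] 0.012494786483172439 0.09776694816537201
(np.float64(307.11883435235137), np.float64(221.23122043294978)) (np.float64(306.9655574106871), np.float64(215.00134953512114))
[[[0.588, 0.013, 0.228], [0.578, 0.02, 0.235], [0.594, -0.243, -0.001], [0.581, -0.241, 0.002], [0.569, -0.243, -0.0]], [[0.588, 0.022, 0.227], [0.593, -0.112, 0.105], [0.593, -0.23, -0.002], [0.58, -0.228, 0.0], [0.567, -0.224, 0.005]], [[0.587, 0.032, 0.226], [0.593, -0.109, 0.097], [0.592, -0.215, -0.001], [0.579, -0.218, -0.003], [0.567, -0.217, -0.002]], [[0.586, 0.039, 0.223], [0.593, -0.113, 0.082], [0.589, -0.188, 0.012], [0.578, -0.2, 0.002], [0.566, -0.2, 0.002]]]
```

View pics/s2.png

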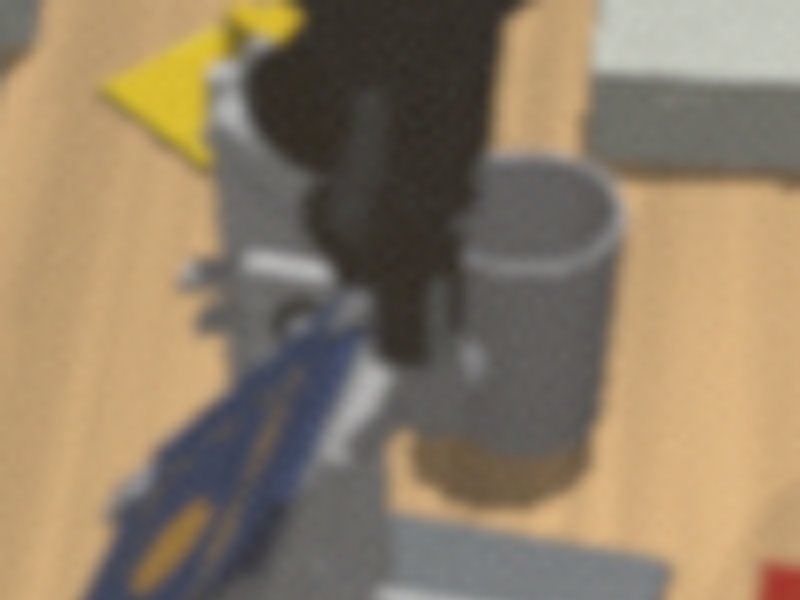

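Run:
```python
from h import *
s=env.get_state(); print(s['tcp_pos'],s['finger_gap'],s['grip_force'])
for n,(u0,u1,v0,v1) in(('side',(300,318,206,222)),('top',(300,326,222,244))):
    c=cam(n); W=pts(c); I=c['image'].mean(-1)
    print(n,proj(c,s['tcp_pos']))
    for v in range(v0,v1,2): print(v,[(u,int(I[v,u]),*np.round(1000*W[v,u]).tolist()) for u in range(u0,u1,3)])
```

```text
[0.56168658 0.01603405 0.24328892] 0.004703858010286866 0.41971448343247175
side (np.float64(307.1201919022983), np.float64(221.2675894683086))
206 [(300, 116, 585.0, -58.0, 228.0), (303, 53, 569.0, 31.0, 301.0), (306, 44, 560.0, 50.0, 316.0), (309, 76, 556.0, 26.0, 297.0), (312, 73, 550.0, 9.0, 284.0), (315, 90, 558.0, -230.0, 88.0)]
208 [(300, 112, 584.0, -47.0, 230.0), (303, 54, 569.0, 31.0, 295.0), (306, 48, 562.0, 31.0, 295.0), (309, 75, 556.0, 27.0, 292.0), (312, 70, 550.0, 10.0, 279.0), (315, 91, 558.0, -231.0, 79.0)]
210 [(300, 87, 584.0, -51.0, 220.0), (303, 55, 569.0, 31.0, 289.0), (306, 47, 562.0, 32.0, 291.0), (309, 74, 556.0, 27.0, 287.0), (312, 74, 550.0, 10.0, 273.0), (315, 89, 558.0, -234.0, 69.0)]
212 [(300, 102, 584.0, -43.0, 221.0), (303, 59, 569.0, 30.0, 283.0), (306, 47, 562.0, 31.0, 284.0), (309, 74, 556.0, 29.0, 282.0), (312, 109, 550.0, 12.0, 268.0), (315, 95, 558.0, -232.0, 63.0)]
214 [(300, 141, 583.0, -31.0, 225.0), (303, 120, 570.0, 25.0, 273.0), (306, 65, 562.0, 32.0, 279.0), (309, 80, 556.0, 24.0, 272.0), (312, 123, 550.0, 17.0, 267.0), (315, 111, 558.0,
[... 3181 characters left out ...]
499.0, -9.0, 756.0), (318, 106, 499.0, -13.0, 751.0), (321, 107, 499.0, -18.0, 756.0), (324, 65, 499.0, -22.0, 750.0)]
240 [(300, 110, 497.0, 13.0, 755.0), (303, 107, 497.0, 9.0, 752.0), (306, 104, 497.0, 4.0, 752.0), (309, 101, 497.0, 0.0, 749.0), (312, 83, 497.0, -4.0, 752.0), (315, 104, 496.0, -9.0, 753.0), (318, 103, 496.0, -13.0, 753.0), (321, 103, 496.0, -18.0, 756.0), (324, 66, 497.0, -22.0, 740.0)]
242 [(300, 110, 494.0, 13.0, 755.0), (303, 106, 494.0, 9.0, 754.0), (306, 104, 494.0, 4.0, 752.0), (309, 101, 494.0, 0.0, 748.0), (312, 85, 494.0, -4.0, 751.0), (315, 101, 494.0, -9.0, 753.0), (318, 102, 494.0, -13.0, 751.0), (321, 102, 493.0, -17.0, 752.0), (324, 63, 495.0, -21.0, 733.0)]
```

Run:
```python
from h import *
W=np.load('top0.npy'); I=np.load('topi0.npy')
for v in range(222,243,2): print(v,[(int(I[v,u].mean()),*np.round(1000*W[v,u]).tolist()) for u in range(306,322,2)])
```

```text
222 [(101, 593.0, 34.0, 231.0), (100, 593.0, 29.0, 228.0), (101, 594.0, 24.0, 224.0), (96, 593.0, 18.0, 227.0), (91, 594.0, 14.0, 221.0), (87, 593.0, 8.0, 223.0), (76, 594.0, 3.0, 220.0), (62, 594.0, -2.0, 218.0)]
224 [(118, 588.0, 34.0, 227.0), (121, 588.0, 29.0, 229.0), (118, 588.0, 24.0, 226.0), (115, 588.0, 18.0, 230.0), (117, 588.0, 13.0, 229.0), (114, 587.0, 8.0, 231.0), (100, 587.0, 3.0, 231.0), (101, 587.0, -2.0, 228.0)]
226 [(91, 584.0, 34.0, 224.0), (114, 583.0, 29.0, 228.0), (112, 583.0, 24.0, 227.0), (80, 582.0, 18.0, 231.0), (91, 581.0, 13.0, 239.0), (109, 582.0, 8.0, 229.0), (118, 582.0, 3.0, 228.0), (122, 582.0, -2.0, 229.0)]
228 [(55, 602.0, 45.0, 30.0), (54, 601.0, 39.0, 36.0), (55, 601.0, 33.0, 35.0), (76, 576.0, 18.0, 243.0), (90, 576.0, 13.0, 244.0), (73, 601.0, 16.0, 29.0), (94, 578.0, 3.0, 224.0), (115, 577.0, -2.0, 226.0)]
230 [(55, 595.0, 45.0, 39.0), (70, 595.0, 39.0, 37.0), (84, 568.0, 22.0, 268.0), (81, 568.0, 17.0, 265.0), (77, 568.0, 12.0, 263.0), (54, 595.0, 16.0, 36.0), (53, 594.0, 10.0, 37.0), (62, 594.0, 4.0, 36.0)]
232 [(94, 590.0, 46.0, 30.0), (104,
[... 522 characters left out ...]
.0), (87, 577.0, 16.0, 34.0), (96, 577.0, 10.0, 35.0), (103, 577.0, 4.0, 35.0)]
238 [(88, 571.0, 46.0, 38.0), (86, 548.0, 27.0, 265.0), (92, 548.0, 22.0, 271.0), (98, 548.0, 18.0, 265.0), (97, 548.0, 13.0, 269.0), (94, 571.0, 16.0, 38.0), (97, 571.0, 10.0, 35.0), (130, 571.0, 4.0, 34.0)]
240 [(92, 566.0, 46.0, 34.0), (91, 565.0, 40.0, 37.0), (90, 566.0, 34.0, 35.0), (84, 565.0, 28.0, 35.0), (87, 544.0, 13.0, 257.0), (95, 565.0, 16.0, 38.0), (88, 565.0, 10.0, 36.0), (130, 565.0, 5.0, 36.0)]
242 [(98, 560.0, 46.0, 36.0), (96, 560.0, 40.0, 35.0), (96, 560.0, 34.0, 35.0), (94, 559.0, 28.0, 35.0), (95, 559.0, 22.0, 33.0), (95, 559.0, 16.0, 35.0), (100, 559.0, 11.0, 34.0), (130, 559.0, 5.0, 30.0)]
```

Request:
jog_arm:
  gripper: [0,0,0,0,0,0,0,0]
  offset:
    - [0,0,5]
    - [0,0,6]
    - [-4,0,6]
    - [-8,0,6]
    - [-8,0,6]
    - [-8,0,6]
    - [-8,0,6]
    - [-8,0,6]
  twist: [0,0,0,0,0,0,0,0]

```text
clock: 4.35
tcp_pos: [0.482, 0.0159, 0.302]
orientation: [-0.0, 0.1, 0.995, 0.0]
wrist_force: [0.9, -0.7, 0.2]
finger_gap: -0.0
grip_force: 0.0
```

Run:
```python
from h import *
c=cam('side'); W=pts(c); I=c['image'].mean(-1); s=env.get_state(); t=s['tcp_pos']; print(t,s['finger_gap'],proj(c,t))
near=(np.hypot(W[...,0]-t[0],W[...,1]-t[1])<.05)&(W[...,2]>t[2]-.05)
vs,us=np.where(near); print('lowest z',np.sort(W[near][:,2])[:10], 'max v',vs.max())
for v in range(int(vs.max())-16,int(vs.max())+4,2):
    print(v,[(u,int(I[v,u]),*np.round(1000*W[v,u]).tolist()) for u in range(int(proj(c,t)[0])-8,int(proj(c,t)[0])+9,3)])
g=(abs(W[...,0]-.555)<.04)&(abs(W[...,1]-.018)<.02)&(W[...,2]>.2)&(W[...,2]<.29)
p=W[g]; print('grip',np.percentile(p,[1,50,99],axis=0))
```

```text
[0.48181151 0.015892   0.30205959] 0.00042721573770203926 (np.float64(342.4753761884283), np.float64(202.48965452318663))
lowest z [0.32676622 0.32842699 0.32851615 0.3290937  0.330002   0.33138223
 0.33154218 0.33169883 0.33190525 0.33269354] max v 195
179 [(334, 75, 502.0, 59.0, 396.0), (337, 52, 496.0, 64.0, 400.0), (340, 52, 490.0, 64.0, 400.0), (343, 47, 484.0, 71.0, 405.0), (346, 51, 478.0, 51.0, 392.0), (349, 112, 471.0, 25.0, 373.0)]
181 [(334, 86, 502.0, 54.0, 387.0), (337, 49, 496.0, 46.0, 382.0), (340, 52, 490.0, 57.0, 390.0), (343, 50, 484.0, 61.0, 393.0), (346, 49, 477.0, 50.0, 385.0), (349, 86, 454.0, -426.0, 40.0)]
183 [(334, 103, 504.0, -424.0, 32.0), (337, 78, 496.0, 39.0, 372.0), (340, 54, 489.0, 46.0, 377.0), (343, 49, 483.0, 49.0, 380.0), (346, 57, 477.0, 48.0, 379.0), (349, 96, 454.0, -425.0, 33.0)]
185 [(334, 108, 504.0, -425.0, 23.0), (337, 103, 494.0, -424.0, 24.0), (340, 57, 489.0, 29.0, 359.0), (343, 52, 483.0, 27.0, 358.0), (346, 75, 476.0, 24.0, 356.0), (349, 98, 453.0, -430.0, 21.0)]
187 [(334, 108, 504.0, -425.0, 15.0), (337, 103, 494.0, -420.0, 18.0), (
[... 526 characters left out ...]
3.0, -410.0, 1.0), (337, 129, 493.0, -413.0, -1.0), (340, 78, 488.0, 27.0, 337.0), (343, 64, 482.0, 28.0, 338.0), (346, 89, 475.0, 25.0, 336.0), (349, 148, 452.0, -419.0, -5.0)]
195 [(334, 168, 503.0, -404.0, -4.0), (337, 154, 493.0, -397.0, 2.0), (340, 150, 483.0, -401.0, -1.0), (343, 140, 473.0, -396.0, 4.0), (346, 137, 462.0, -406.0, -3.0), (349, 167, 452.0, -401.0, 0.0)]
197 [(334, 157, 503.0, -385.0, 2.0), (337, 156, 493.0, -393.0, -3.0), (340, 162, 483.0, -388.0, 1.0), (343, 166, 472.0, -392.0, -1.0), (346, 170, 462.0, -390.0, 0.0), (349, 165, 452.0, -393.0, -1.0)]
grip [[ 0.5454501  -0.00125536  0.22179928]
 [ 0.56539935  0.02294731  0.25339878]
 [ 0.59465137  0.03474487  0.27091797]]
```

The real fingertips end about 29 mm above the reported TCP. Side depth gives the tip at z = 0.331 against a reported 0.302, while x and y agree, so the pinch closed above the disc. The grip measures (0.558, 0.0185), top at z = 0.272. I'll go lower by that amount.

Request:
jog_arm:
  gripper: [1,1,1,1,1,1,1,1]
  offset:
    - [0,0,0]
    - [0,0,0]
    - [0,0,0]
    - [3.8,0.2,0]
    - [7.6,0.2,0]
    - [7.6,0.2,-3]
    - [7.6,0.2,-6]
    - [7.6,0.2,-8.6]
  twist: [0,0,0,0,0,0,0,0]

```text
clock: 5.4
tcp_pos: [0.5572, 0.018, 0.2152]
orientation: [-0.0, 0.1, 0.995, 0.0]
wrist_force: [0.4, 0.3, 0.8]
finger_gap: 0.0853
grip_force: 0.0
```

Request:
jog_arm:
  gripper: [0.2,0,0,0,0,0,0,0]
  offset:
    - [0,0,0]
    - [0,0,0]
    - [0,0,0]
    - [0,0,0]
    - [0,0,0]
    - [0,0,0]
    - [0,0,0]
    - [0,0,0]
  twist: [0,0,0,0,0,0,0,0]
  squeeze: 40

```text
clock: 6.4
tcp_pos: [0.558, 0.0183, 0.2178]
orientation: [0.001, 0.1, 0.995, 0.0]
wrist_force: [-0.1, 2.4, 6.0]
finger_gap: 0.0193
grip_force: 42.6
```

Disc held (gap 19.3 mm, 43 N). Before raising the frame I'll measure the hand's x profile, to know how much clearance the handle grasp will have.

Run:
```python
from h import *
c=cam('side'); W=pts(c); t=env.get_state()['tcp_pos']; tip=t[2]+.029
I=c['image'].mean(-1)
for h in range(0,260,15):
    m=(abs(W[...,2]-tip-h/1e3)<.006)&(np.hypot(W[...,0]-t[0],W[...,1]-t[1])<.09)&(W[...,1]>t[1]-.02)
    if m.sum()>3: p=W[m]; print(h,m.sum(),np.round(1000*(np.percentile(p[:,0],[2,98])-t[0])),np.round(1000*(p[:,1].max()-t[1])),I[m].mean().round())
```

```text
0 17 [-8. 17.] 21.0 87.0
15 67 [-13.  14.] 25.0 74.0
30 37 [-12.  12.] 24.0 62.0
45 38 [-15.  18.] 43.0 58.0
60 45 [-17.  21.] 52.0 50.0
75 75 [-19.  21.] 61.0 51.0
90 130 [-19.  24.] 66.0 54.0
105 116 [-17.  22.] 55.0 53.0
120 58 [-6. 16.] 40.0 48.0
135 168 [-36.  35.] 40.0 52.0
150 182 [-36.  35.] 40.0 51.0
165 241 [-36.  35.] 38.0 54.0
180 104 [-31.  28.] 36.0 83.0
195 160 [-36.  32.] 39.0 60.0
210 203 [-38.  35.] 39.0 72.0
225 211 [-36.  33.] 37.0 84.0
240 200 [-34.  33.] 38.0 83.0
255 346 [-33.  33.] 41.0 84.0
```

Request:
jog_arm:
  gripper: [0,0,0,0,0,0,0,0]
  offset:
    - [0.6,-0.1,0.5]
    - [1.2,-0.2,0.9]
    - [2.4,-0.5,1.6]
    - [3.7,-0.7,2.1]
    - [4.9,-1.0,2.5]
    - [5.4,-1.1,2.6]
    - [5.4,-1.1,2.6]
    - [5.4,-1.1,2.6]
  twist: [0,0,0,0,0,0,0,0]

```text
clock: 7.45
tcp_pos: [0.6103, 0.0078, 0.2414]
orientation: [-0.002, 0.1, 0.995, 0.001]
wrist_force: [-2.0, 4.4, -1.5]
finger_gap: 0.0191
grip_force: 39.7
```

Request:
jog_arm:
  gripper: [0,0,1,1,1,1,0.5,0.5]
  offset:
    - [0.2,0,0.1]
    - [0.4,-0.1,0.1]
    - [0.4,-0.1,0.1]
    - [0.4,-0.1,0.1]
    - [0.4,-0.1,0.1]
    - [0.4,-0.1,0.1]
    - [0.4,-0.1,4]
    - [0.4,-0.1,9]
  twist: [0,0,0,0,0,0,0,0]

```text
clock: 8.45
tcp_pos: [0.6145, 0.0059, 0.3323]
orientation: [-0.001, 0.101, 0.995, -0.0]
wrist_force: [0.9, -0.6, -0.0]
finger_gap: 0.0518
grip_force: 0.0
```

Request:
jog_arm:
  gripper: [0.5,0.5,0.5,0.5,0.5,0.5,0.5,0.5]
  offset:
    - [-2,2,0]
    - [-7,8,0]
    - [-11,14,0]
    - [-11,20,0]
    - [-11,20,0]
    - [-11,20,0]
    - [-11,20,0]
    - [-11,20,0]
  twist: [0,0,0,0,0,0,0,0]

```text
clock: 9.45
tcp_pos: [0.5058, 0.2047, 0.3323]
orientation: [-0.0, 0.101, 0.995, -0.0]
wrist_force: [-0.3, -0.7, 0.5]
finger_gap: 0.0428
grip_force: 0.0
```

Run:
```python
from h import *
s=env.get_state(); print(s['tcp_pos'],s['finger_gap'])
c=cam('top'); W=pts(c); I=c['image']; 
save('t3',cv2.resize(I[170:280,230:440],(800,419),interpolation=cv2.INTER_CUBIC))
y=np.radians(-11.45); R=np.array([[np.cos(y),-np.sin(y)],[np.sin(y),np.cos(y)]]); 
S=W.copy(); S[...,:2]=((W[...,:2]-[.633,.003])@R); S*=1000
np.save('S3.npy',S)
def rep(n,m): p=S[m]; print(n,m.sum(),np.round(np.nanpercentile(p,[3,50,97],axis=0)).tolist())
X,Y,Z=S[...,0],S[...,1],S[...,2]
rep('handle',(abs(Z-71)<6)&(abs(Y+60)<12)&(X>-85)&(X<0))
rep('grip',(Z>262)&(abs(Y)<25)&(abs(X)<70))
rep('edge',(Z>225)&(Z<255)&(abs(Y)<105)&(abs(X)<70))
rep('plate',(abs(Z-33)<5)&(abs(X+50)<30)&(Y<0)&(Y>-112))
```

```text
[0.50583016 0.20466195 0.33228696] 0.042780870792421606
handle 96 [[-72.0, -66.0, 67.0], [-45.0, -60.0, 71.0], [-17.0, -53.0, 76.0]]
grip 90 [[-39.0, -9.0, 285.0], [-28.0, 0.0, 292.0], [-15.0, 10.0, 300.0]]
edge 561 [[-23.0, -98.0, 226.0], [-15.0, -10.0, 242.0], [-4.0, 96.0, 248.0]]
plate 596 [[-78.0, -107.0, 29.0], [-51.0, -49.0, 33.0], [-22.0, -3.0, 37.0]]
```

View pics/t3.png

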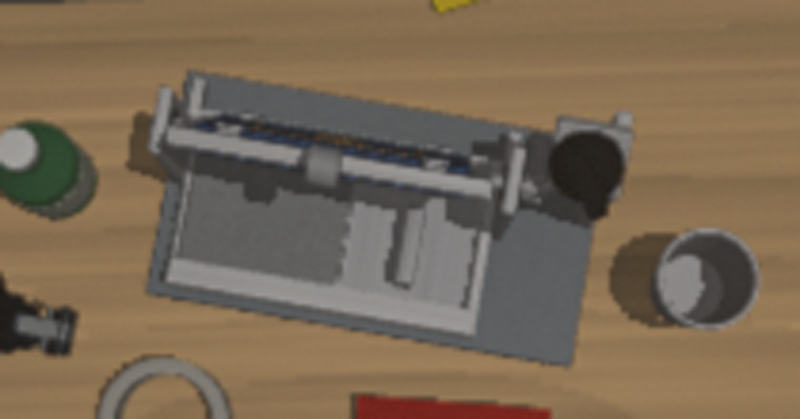

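The frame is now up (grip at crop (325,165)) and the hatch's handle bar is fully exposed at crop (405,245): station x -73..-16, y -60, z 71 mm. That matches the description, so I go in over its robot-side end.

Request:
jog_arm:
  gripper: [0.5,0.5,0.5,0.5,0.5,0.5,0.5,0.5]
  offset:
    - [0,-6,0]
    - [1.5,-12,0]
    - [3,-18,0]
    - [4.4,-24.6,0]
    - [4.4,-24.6,-3]
    - [4.4,-24.6,-9]
    - [4.4,-24.6,-15]
    - [4.4,-24.6,-20]
  twist: [0,0,0,0,0,0,0,0]
  squeeze: 90

```text
clock: 10.5
tcp_pos: [0.5484, -0.0411, 0.1302]
orientation: [-0.0, 0.101, 0.995, 0.0]
wrist_force: [0.8, 0.5, 0.5]
finger_gap: 0.0422
grip_force: 0.0
```

Request:
jog_arm:
  gripper: [0.5,0.5,0.5,0,0,0,0,0]
  offset:
    - [0.1,0,-5]
    - [0.1,0,-9]
    - [0.1,0,-11.3]
    - [0.1,0,-11.3]
    - [0.1,0,-11.3]
    - [0.1,0,-11.3]
    - [0.1,0,-11.3]
    - [0.1,0,-11.3]
  twist: [0,0,0,0,0,0,0,0]

```text
clock: 11.5
tcp_pos: [0.5504, -0.0401, 0.0199]
orientation: [0.0, 0.1, 0.995, -0.0]
wrist_force: [-1.2, -0.9, 0.6]
finger_gap: 0.0117
grip_force: 87.9
```

Request:
jog_arm:
  gripper: [0,0,0,0,0,0,0,0]
  offset:
    - [0,0,0]
    - [0,0,0.3]
    - [0,0,0.6]
    - [0,0,0.9]
    - [0,0,1.2]
    - [0,0,1.3]
    - [0,0,1.3]
    - [0,0,1.3]
  twist: [0,0,0,0,0,0,0,0]

```text
clock: 12.5
tcp_pos: [0.5501, -0.04, 0.0323]
orientation: [-0.0, 0.1, 0.995, 0.0]
wrist_force: [0.7, 0.3, -2.1]
finger_gap: 0.0122
grip_force: 87.7
```

Run:
```python
from h import *
s=env.get_state(); print(s['tcp_pos'],s['finger_gap'],s['grip_force'],s['wrist_force'],s['ft_torque'])
y=np.radians(-11.45); R=np.array([[np.cos(y),-np.sin(y)],[np.sin(y),np.cos(y)]]); 
for n in('side','top'):
    c=cam(n); W=pts(c); S=W.copy(); S[...,:2]=((W[...,:2]-[.633,.003])@R); S*=1000
    X,Y,Z=S[...,0],S[...,1],S[...,2]
    # plate top: expect 32 closed / 45 lifted
    for xr in((-86,-70),(-70,-50),(-50,-30),(-30,-5)):
        for yr in((-108,-85),(-50,-20),(10,60)):
            m=(X>xr[0])&(X<xr[1])&(Y>yr[0])&(Y<yr[1])&(Z<62)&(Z>5)
            if m.sum()>8: print(n,xr,yr,m.sum(),np.round(np.median(Z[m]),1))
```

```text
[ 0.55014067 -0.04001954  0.03233029] 0.0121534334384749 87.69258499145508 [ 0.65716423  0.27820069 -2.13382265] [-0.0017767   0.06394563 -0.04123334]
side (-86, -70) (-108, -85) 18 45.6
side (-86, -70) (-50, -20) 41 45.1
side (-86, -70) (10, 60) 65 34.9
side (-70, -50) (-50, -20) 66 44.6
side (-70, -50) (10, 60) 108 34.1
side (-50, -30) (-50, -20) 65 44.1
side (-50, -30) (10, 60) 113 34.2
side (-30, -5) (-108, -85) 9 45.0
side (-30, -5) (-50, -20) 80 43.6
side (-30, -5) (10, 60) 139 34.2
top (-86, -70) (10, 60) 57 36.3
top (-70, -50) (10, 60) 69 33.9
top (-50, -30) (10, 60) 72 34.9
top (-30, -5) (10, 60) 83 35.2
```

Hatch lifted level: plate top is at 44–45 mm, so the underside clears the run-out by about 4–5 mm. Now the slide.

Request:
jog_arm:
  gripper: [0,0,0,0,0,0,0,0]
  offset:
    - [0.2,1,0]
    - [0.5,2.4,0]
    - [0.8,3.8,0]
    - [1.0,5.2,0]
    - [1.3,6.6,0]
    - [1.6,8.0,0]
    - [1.9,9.4,0]
    - [2.1,10.3,0]
  twist: [0,0,0,0,0,0,0,0]

```text
clock: 13.6
tcp_pos: [0.5719, 0.064, 0.0326]
orientation: [0.0, 0.1, 0.995, 0.0]
wrist_force: [-0.5, -0.2, -1.4]
finger_gap: 0.0119
grip_force: 87.7
```

Request:
jog_arm:
  gripper: [0,0,0,0,0,0,0.5,0.5]
  offset:
    - [0.1,0.5,0]
    - [0.2,0.9,0]
    - [0.2,0.9,0]
    - [0.2,0.9,-0.2]
    - [0.2,0.9,-0.4]
    - [0.2,0.9,-0.5]
    - [0.2,0.9,-0.5]
    - [0.2,0.9,-0.5]
  twist: [0,0,0,0,0,0,0,0]

```text
clock: 14.6
tcp_pos: [0.5736, 0.0719, 0.0276]
orientation: [0.0, 0.101, 0.995, 0.0]
wrist_force: [0.3, -0.2, -0.8]
finger_gap: 0.0429
grip_force: 0.0
```

Request:
jog_arm:
  gripper: [0.5,0.5,0.5,0.5,0.5,0.5,0.5,0.5]
  offset:
    - [0,0,0]
    - [0,0,3]
    - [0,0,9]
    - [-0.5,0,15]
    - [-1.5,0,21]
    - [-2.5,0,27]
    - [-4,4,28]
    - [-6,10,28]
  twist: [0,0,0,0,0,0,0,0]

```text
clock: 15.6
tcp_pos: [0.5146, 0.1713, 0.3093]
orientation: [0.002, 0.102, 0.995, 0.001]
wrist_force: [-0.0, 0.0, -0.5]
finger_gap: 0.043
grip_force: 0.0
```

Run:
```python
from h import *
s=env.get_state(); print(s['tcp_pos'],s['finger_gap'])
y=np.radians(-11.45); R=np.array([[np.cos(y),-np.sin(y)],[np.sin(y),np.cos(y)]]); 
c=cam('top'); W=pts(c); I=c['image']; save('t4',cv2.resize(I[170:280,230:440],(800,419),interpolation=cv2.INTER_CUBIC))
for n in('top','side'):
    if n=='side': c=cam(n); W=pts(c)
    S=W.copy(); S[...,:2]=((W[...,:2]-[.633,.003])@R); S*=1000
    X,Y,Z=S[...,0],S[...,1],S[...,2]
    def rep(k,m):
        if m.sum()>3: print(n,k,m.sum(),np.round(np.nanpercentile(S[m],[3,50,97],axis=0)).tolist())
    rep('handle',(abs(Z-79)<6)&(abs(Y-56)<20)&(X>-85)&(X<0))
    rep('plate',(Z>37)&(Z<46)&(X>-85)&(X<-5)&(Y<112)&(Y>-60))
    rep('grip',(Z>262)&(Z<310)&(abs(Y)<22)&(abs(X)<70))
```

```text
[0.51457754 0.17129204 0.30926926] 0.04303668111137446
top handle 99 [[-72.0, 49.0, 74.0], [-44.0, 55.0, 80.0], [-17.0, 62.0, 83.0]]
top plate 712 [[-80.0, 3.0, 37.0], [-44.0, 48.0, 41.0], [-7.0, 105.0, 46.0]]
top grip 88 [[-34.0, -9.0, 285.0], [-23.0, 0.0, 294.0], [-11.0, 9.0, 299.0]]
side handle 121 [[-72.0, 51.0, 75.0], [-46.0, 59.0, 78.0], [-17.0, 64.0, 82.0]]
side plate 669 [[-78.0, 8.0, 38.0], [-45.0, 69.0, 40.0], [-8.0, 105.0, 43.0]]
side grip 139 [[-35.0, -7.0, 264.0], [-24.0, 8.0, 289.0], [-12.0, 12.0, 297.0]]
```

View pics/t4.png

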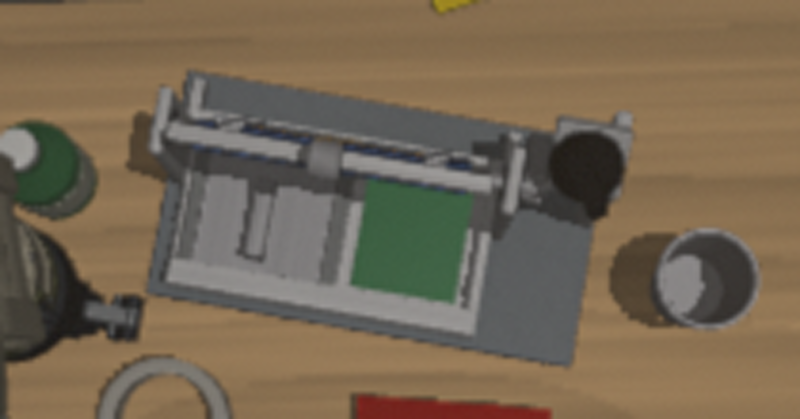

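Hatch is down flat on the run-out (handle at crop (257,225), origin y ≈ 56, plate top 40 mm) and the green window is clear. Next, take the grip again and level the frame.

Request:
jog_arm:
  gripper: [1,1,1,1,1,1,1,0]
  offset:
    - [3,-5,0]
    - [6,-10,0]
    - [9,-15,0]
    - [9.6,-16.4,0]
    - [9.6,-16.4,-3]
    - [9.6,-16.4,-6.6]
    - [9.6,-16.4,-6.6]
    - [9.6,-16.4,-6.6]
  twist: [0,0,0,0,0,0,0,0]
  squeeze: 40

```text
clock: 16.7
tcp_pos: [0.6097, 0.0075, 0.2429]
orientation: [0.001, 0.1, 0.995, 0.0]
wrist_force: [0.4, -0.9, 0.3]
finger_gap: 0.0699
grip_force: 0.0
```

Request:
jog_arm:
  gripper: [0,0,0,0,0,0,0,0]
  offset:
    - [0,0,0]
    - [0,0,0]
    - [0,0,0]
    - [0,0,0]
    - [0,0,0]
    - [0,0,0]
    - [0,0,0]
    - [0,0,0]
  twist: [0,0,0,0,0,0,0,0]

```text
clock: 17.7
tcp_pos: [0.6101, 0.0078, 0.2426]
orientation: [0.001, 0.1, 0.995, 0.001]
wrist_force: [1.3, 2.6, 5.3]
finger_gap: 0.0191
grip_force: 40.9
```

Request:
jog_arm:
  gripper: [0,0,0,0,0,0,0,0]
  offset:
    - [-1.0,0.2,-0.2]
    - [-2.0,0.4,-0.6]
    - [-3.1,0.6,-1.1]
    - [-4.1,0.8,-1.7]
    - [-5.1,1.0,-2.4]
    - [-6.0,1.2,-3.2]
    - [-6.8,1.4,-4.1]
    - [-7.5,1.5,-5.0]
  twist: [0,0,0,0,0,0,0,0]

```text
clock: 18.7
tcp_pos: [0.5357, 0.0229, 0.1937]
orientation: [0.003, 0.1, 0.995, 0.001]
wrist_force: [-0.3, 4.0, 10.6]
finger_gap: 0.0193
grip_force: 47.5
```

Request:
jog_arm:
  gripper: [0,0,0,0,0,0,0,0]
  offset:
    - [-0.5,0.1,-0.8]
    - [-0.9,0.2,-1.6]
    - [-1.3,0.2,-2.5]
    - [-1.6,0.3,-3.3]
    - [-1.8,0.4,-4.2]
    - [-2.0,0.4,-5.0]
    - [-2.0,0.4,-5.9]
    - [-2.0,0.4,-6.8]
  twist: [0,0,0,0,0,0,0,0]

```text
clock: 19.7
tcp_pos: [0.5127, 0.0276, 0.1239]
orientation: [-0.001, 0.1, 0.995, 0.001]
wrist_force: [-7.3, 5.0, 9.4]
finger_gap: 0.0191
grip_force: 58.3
```

```bash
cat > lev.py <<'E'
from h import *
s=env.get_state(); print(s['clock'],s['tcp_pos'],s['finger_gap'],s['wrist_force'])
y=np.radians(-11.45); R=np.array([[np.cos(y),-np.sin(y)],[np.sin(y),np.cos(y)]])
for n in('top','side'):
    c=cam(n); W=pts(c); S=W.copy(); S[...,:2]=((W[...,:2]-[.633,.003])@R); S*=1000
    X,Y,Z=S[...,0],S[...,1],S[...,2]
    hsv=cv2.cvtColor(c['image'],cv2.COLOR_RGB2HSV)
    m=(hsv[...,0]>105)&(hsv[...,0]<130)&(hsv[...,1]>80)&(Z>130)&(Z<240)&(abs(X)<75)&(abs(Y)<105)
    p=S[m]; A=np.c_[p[:,0],p[:,1],np.ones(len(p))]
    for _ in range(3):
        k=np.linalg.lstsq(A,p[:,2],rcond=None)[0]; r=abs(A@k-p[:,2]); g=r<8; A,p=A[g],p[g]
    print(n,len(p),'a(x)',-np.arctan(k[0]).round(4),'slope y',k[1].round(4),'z0',k[2].round(1))
E
python3 lev.py
```

```text
19.7 [0.51266135 0.02757556 0.12387817] 0.019143616529056832 [-7.26582831  4.97259923  9.41594722]
top 1786 a(x) 0.0774 slope y -0.0002 z0 176.4
side 1680 a(x) 0.0713 slope y 0.0011 z0 175.4
```

Request:
jog_arm:
  gripper: [0,0,0,0,0,0,0,0]
  offset:
    - [0,0,-0.3]
    - [0,0,-0.6]
    - [0,0,-0.9]
    - [0,0,-0.9]
    - [0,0,-0.9]
    - [0,0,-0.9]
    - [0,0,-0.9]
    - [0,0,-0.9]
  twist: [0,0,0,0,0,0,0,0]

```text
clock: 20.8
tcp_pos: [0.5128, 0.0276, 0.1145]
orientation: [-0.001, 0.1, 0.995, 0.001]
wrist_force: [-4.7, 4.3, 4.9]
finger_gap: 0.0195
grip_force: 59.1
```

```bash
cat >> lev.py <<'E'
    p=W[(abs(W[...,2])<.006)&(W[...,0]>.3)&(W[...,0]<.8)&(abs(W[...,1])<.4)]; A=np.c_[p[:,:2],np.ones(len(p))]
    print('   table slope',np.linalg.lstsq(A,p[:,2],rcond=None)[0].round(4))
E
python3 lev.py
```

```text
20.8 [0.51278603 0.02755405 0.11445512] 0.01950042931683502 [-4.66133037  4.29657326  4.89634957]
top 1820 a(x) 0.0089 slope y 0.0012 z0 176.4
   table slope [-0.0001 -0.0001  0.0009]
side 1745 a(x) 0.0039 slope y 0.0011 z0 175.4
   table slope [ 0.0007  0.0001 -0.0003]
```

Request:
jog_arm:
  gripper: [1,1,1,1,1,1,1,1]
  offset:
    - [0,0,0]
    - [0,0,0]
    - [0,0,0]
    - [0,0,0]
    - [0,0,3]
    - [0,0,9]
    - [0,0,15]
    - [0,0,19]
  twist: [0,0,0,0,0,0,0,0]

```text
clock: 21.9
tcp_pos: [0.5151, 0.0261, 0.3076]
orientation: [0.002, 0.101, 0.995, -0.0]
wrist_force: [0.9, -0.1, 0.0]
finger_gap: 0.0856
grip_force: 0.0
```

```bash
python3 lev.py
cat > knob.py <<'E'
from h import *
y=np.radians(-11.45); R=np.array([[np.cos(y),-np.sin(y)],[np.sin(y),np.cos(y)]])
t=np.radians(35); ax=np.array([-np.sin(t),0,np.cos(t)]); u=np.array([np.cos(t),0,np.sin(t)]); w=np.array([0,1.,0])
for n in('top','side'):
    c=cam(n); W=pts(c); S=W.copy(); S[...,:2]=((W[...,:2]-[.633,.003])@R); S*=1000
    q=S-[-3,-171,238]; h=q@ax; a=q@u; b=q@w; rad=np.hypot(a,b)
    hi=(rad<32)&(h>-12)&(h<18)&(c['image'].max(-1)<90)
    lo=(rad<32)&(h<-16)&(h>-28)
    for k,m in(('bar',hi),('disc',lo)):
        P=np.c_[a[m],b[m]]
        if len(P)<6: print(n,k,len(P)); continue
        r=cv2.minAreaRect(P.astype(np.float32)); e,V=np.linalg.eigh(np.cov(P.T)); d=V[:,1]*np.sign(V[0,1])
        be=np.arctan2(d[1],d[0]); print(n,k,len(P),'c',P.mean(0).round(1),'h',np.percentile(h[m],[5,50,95]).round(1),'rect',np.round(r[0],1),np.round(r[1],1),'beta',be.round(2),'k',(.75-be).round(2))
    if n=='top':
        im=c['image'][195:235,360:410]; save('k',cv2.resize(np.clip(im.astype(float)*2.5,0,255).astype(np.uint8),(750,600),interpolation=cv2.INTER_CUBIC))
E
python3 knob.py
```

```text
21.9 [0.51507713 0.02609301 0.30758425] 0.08556321873004785 [ 0.91281891 -0.13374563  0.02350512]
top 1326 a(x) 0.011 slope y 0.0007 z0 176.3
   table slope [-0.0001 -0.0001  0.0009]
side 1715 a(x) 0.0049 slope y -0.0 z0 175.3
   table slope [ 0.0008  0.     -0.0003]
top bar 134 c [6.1 1.6] h [-8.   7.3 11.7] rect [3.1 0.7] [49.5 14.4] beta 0.6 k 0.15
top disc 187 c [ 6.8 -0.2] h [-26.5 -22.2 -18.3] rect [2.5 1.4] [50.9 48.6] beta -1.22 k 1.97
side bar 124 c [2.6 7.2] h [-10.8   2.    8.9] rect [2.2 5. ] [49.2 11.2] beta 0.56 k 0.19
side disc 131 c [-0.3 12.3] h [-27.1 -23.2 -18.1] rect [2.  8.3] [38.5 50.1] beta 0.2 k 0.55
```

View pics/k.png

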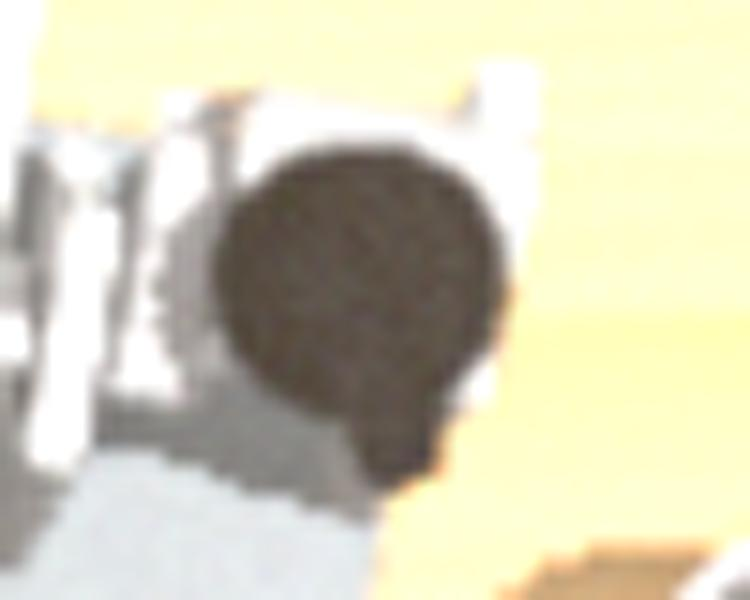

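Frame level to about 0.01 rad after release. The crop shows the black knob disc at (360,280) with its bar pointing to (400,470). Depth gives a 49.5 × 14.4 mm bar at knob angle ≈ 0.15 rad. I'll straddle the bar and twist it clockwise.

Request:
jog_arm:
  gripper: [0.28,0.28,0.28,0.28,0.28,0.28,0.28,0.28]
  offset:
    - [2,-5,0]
    - [4,-10,0]
    - [6,-15,0]
    - [8.2,-18.9,0]
    - [8.2,-18.9,0]
    - [8.2,-18.9,-2]
    - [8.2,-18.9,-4]
    - [8.2,-18.9,-5]
  twist: [10,20,30,40,40,40,40,40]
  squeeze: 30

```text
clock: 23.1
tcp_pos: [0.595, -0.1614, 0.2521]
orientation: [-0.002, -0.246, 0.969, 0.001]
wrist_force: [-0.4, 0.5, -0.3]
finger_gap: 0.024
grip_force: 0.0
```

Run:
```python
from h import *
s=env.get_state(); print(s['tcp_pos'],s['orientation'],s['joint_pos'],s['finger_gap'],s['wrist_force'])
```

```text
[ 0.59504184 -0.16136893  0.25212312] [-0.00157953 -0.24573287  0.96933539  0.00132852] [-3.95067746e-01  3.96107673e-01  2.79952603e-01  1.45876269e+00
  2.30848638e-04 -8.91620654e-01] 0.024008190082625162 [-0.4113559   0.51337071 -0.27901744]
```

Request:
jog_arm:
  gripper: [0.28,0.28,0.28,0.28,0.28,0.28,0.28,0.28]
  offset:
    - [0.2,-0.2,0]
    - [0.2,-0.2,-1.5]
    - [0.2,-0.2,-2.5]
    - [0.2,-0.2,-3.5]
    - [0.2,-0.2,-4.2]
    - [0.2,-0.2,-4.8]
    - [0.2,-0.2,-4.8]
    - [0.2,-0.2,-4.8]
  twist: [0,0,0,0,0,0,0,0]

```text
clock: 24.1
tcp_pos: [0.5986, -0.1649, 0.2068]
orientation: [0.0, -0.246, 0.969, -0.0]
wrist_force: [-1.1, 0.7, -0.8]
finger_gap: 0.0238
grip_force: 0.0
```

Request:
jog_arm:
  gripper: [0.28,0.28,0.28,0.28,0.28,0.28,0.28,0.28]
  offset:
    - [0,0,0]
    - [0,0,0]
    - [0,0,0]
    - [0,0,0]
    - [0,0,0]
    - [0,0,0]
    - [0,0,0]
    - [0,0,0]
  twist: [-8,-16,-24,-32,-40,-48,-56,-64]

```text
clock: 25.1
tcp_pos: [0.5985, -0.1643, 0.207]
orientation: [0.0, 0.307, 0.952, 0.0]
wrist_force: [-1.0, 0.3, 1.1]
finger_gap: 0.024
grip_force: 2.7
```

```bash
python3 - <<'E'
from h import *
s=env.get_state(); print(s['wrist_force'],s['ft_torque'],s['joint_pos'])
E
python3 lev.py
```

```text
[-0.97857552  0.27000632  1.05802891] [0.20517893 0.04143238 0.05166589] [-3.97468173e-01  4.03594732e-01  1.81744546e-01  1.34865982e+00
  6.55972951e-04  2.26723703e-01]
25.1 [ 0.59853141 -0.16427449  0.2069744 ] 0.023961927522540873 [-0.97857552  0.27000632  1.05802891]
top 1097 a(x) 0.0066 slope y -0.0079 z0 176.8
   table slope [ 0.0001 -0.0001  0.0007]
side 907 a(x) 0.0071 slope y -0.0032 z0 175.5
   table slope [ 0.0006  0.0001 -0.0003]
```

Turning smoothly with the frame still level. On to the stop.

Request:
jog_arm:
  gripper: [0.28,0.28,0.28,0.28,0.28,0.28,0.28,0.28]
  offset:
    - [0,0,0]
    - [0,0,0]
    - [0,0,0]
    - [0,0,0]
    - [0,0,0]
    - [0,0,0]
    - [0,0,0]
    - [0,0,0]
  twist: [-8,-16,-22,-28,-32,-36,-36,-36]

```text
clock: 26.2
tcp_pos: [0.5983, -0.165, 0.2069]
orientation: [0.0, 0.584, 0.812, -0.0]
wrist_force: [-2.7, -0.3, 2.4]
finger_gap: 0.0243
grip_force: 8.4
```

Run:
```python
from h import *
s=env.get_state(); print(s['wrist_force'],s['ft_torque'],s['orientation'],s['grip_force'])
```

```text
[-2.67955419 -0.34259891  2.43267492] [-0.02916499  0.48310193  0.23379915] [ 2.13133727e-04  5.83548698e-01  8.12078106e-01 -1.48633483e-04] 8.429911995772272
```

Request:
jog_arm:
  gripper: [0.28,0.28,0.28,0.28,0.28,0.28,0.28,0.28]
  offset:
    - [0,0,0]
    - [0,0,0]
    - [0,0,0]
    - [0,0,0]
    - [0,0,0]
    - [0,0,0]
    - [0,0,0]
    - [0,0,0]
  twist: [-3,-6,-9,-12,-12,-12,-12,-12]

```text
clock: 27.2
tcp_pos: [0.5974, -0.1628, 0.2071]
orientation: [-0.001, 0.664, 0.748, 0.0]
wrist_force: [-5.2, 4.5, 6.7]
finger_gap: 0.0243
grip_force: 55.8
```

Run:
```python
from h import *
s=env.get_state(); print(s['wrist_force'],s['ft_torque'],s['orientation'],s['grip_force'])
```

```text
[-5.2368281   4.48053826  6.65657582] [1.00870604 1.20417145 1.4567288 ] [-1.27090305e-03  6.63918964e-01  7.47803282e-01  4.94890550e-04] 55.77404122799635
```

Torque climbs to 1.5 N m, so the knob is against its stop. I'll back off a little, lift clear, retreat and check.

Request:
jog_arm:
  gripper: [0.28,0.28,0.6,0.6,0.6,0.6,0.6,0.6]
  offset:
    - [0,0,0]
    - [0,0,0]
    - [0,0,0]
    - [0,0,2]
    - [0,0,5]
    - [0,0,9]
    - [-4,3,10]
    - [-9,8,10]
  twist: [6,14,14,14,14,14,14,14]

```text
clock: 28.2
tcp_pos: [0.5153, -0.0912, 0.3068]
orientation: [0.001, 0.572, 0.82, 0.001]
wrist_force: [0.8, 0.4, 0.1]
finger_gap: 0.0513
grip_force: 0.0
```

Request:
jog_arm:
  gripper: [0.6,0.6,0.6,0.6,0.6,0.6,0.6,0.6]
  offset:
    - [-3,4,0]
    - [-6,10,0]
    - [-8,16,0]
    - [-8,22,0]
    - [-8,26,0]
    - [-8,28,0]
    - [-8,28,0]
    - [-8,28,0]
  twist: [0,0,0,0,0,0,0,0]

```text
clock: 29.2
tcp_pos: [0.4345, 0.189, 0.3063]
orientation: [0.0, 0.571, 0.821, -0.0]
wrist_force: [-0.4, -0.3, -0.2]
finger_gap: 0.0515
grip_force: 0.0
```

```bash
python3 lev.py; python3 knob.py
python3 - <<'E'
from h import *
c=cam('top'); save('t5',cv2.resize(c['image'][120:360,200:520],(800,600),interpolation=cv2.INTER_CUBIC))
E
```

```text
29.2 [0.43452584 0.18904598 0.30630124] 0.0515178264385474 [-0.39401523 -0.34217921 -0.20405665]
top 2393 a(x) 0.007 slope y 0.0019 z0 176.4
   table slope [ 0.0001 -0.0001  0.0007]
side 1737 a(x) 0.0051 slope y -0.0003 z0 175.4
   table slope [ 0.0006  0.     -0.0002]
top bar 156 c [4.9 1.6] h [-10.3   6.4  11.3] rect [3.1 1.6] [15.9 50.2] beta -0.75 k 1.5
top disc 162 c [9.1 4.1] h [-26.9 -22.3 -18.1] rect [ 5.5 -1.4] [52.9 48.1] beta 1.24 k -0.49
side bar 134 c [1.5 7.1] h [-10.7   2.    9. ] rect [1.1 5.3] [14.4 44.1] beta -0.71 k 1.46
side disc 132 c [ 6.2 11.4] h [-26.6 -23.2 -16.7] rect [ 4.5 10.4] [36.9 50.1] beta -0.55 k 1.3
```

View pics/t5.png

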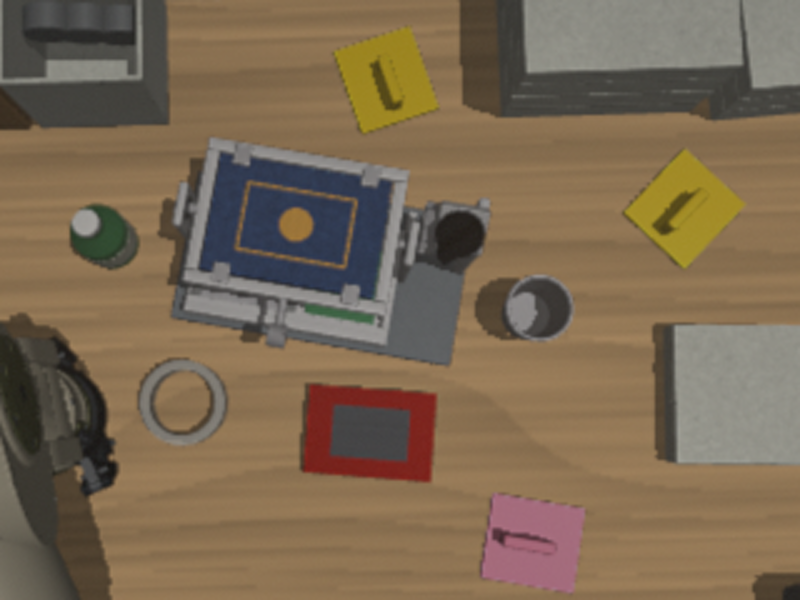

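The final view shows the frame level (blue book at (297,225)), the knob at its stop (k ≈ 1.5, (460,237)) and the hatch on the run-out. Everything else is untouched and the arm is clear.

```bash
python3 -c "
from workcell import env
print(env.hand_in())"
```

```text
the job is handed in; nothing more can be done
None
```

Job done and handed in at about 29 s of the 61 s allowed: the hatch lies flat on the run-out at y ≈ 56 mm, the frame is level to about 0.01 rad, and the knob is at its stop (≈1.5 rad); before opening the hatch I first turned the frame up to about 1.38 rad, because the tool could only point straight down.

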